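Slide the two bottles home into the bottle stand

ROBOT

A 7-joint arm with a two-finger parallel gripper is mounted at the origin on the work surface. World frame = base frame: x ahead of the robot, y to its left, z up, the work surface at z = 0. Lengths are in m, angles in rad, forces in N, time in s.
With the tool pointing down it reaches from about 0.425 to 0.925 m from the base axis. Payload 6.8 kg.
Tool frame: the origin (TCP) lies midway between the tips of the shut fingers; the grasp point (between the pads) lies 19 mm behind it (bot.pinch_z is the distance from the TCP to the grasp point, in m); x points along the fingers, y is the direction in which the jaws open and shut, and the axes are right-handed (so a half turn about x gives the same grasp; the last joint's range is limited). The gripper opens to 85 mm and grips with 20 to 120 N. Pads are 22 mm wide; open, the fingers measure 114 mm over their backs; the gripper's body (76 mm by 85 mm) begins 54 mm behind the grasp point. The pads swing forward as they close: fully open they stand 13 mm farther back than shut.
Start: joints at [-1.298, 0.477, 0.022, 1.555, -0.011, 1.109, -0.083], TCP at [0.251, 0.627, 0.201] pointing down, gripper open.
Joint ranges: [-2.96, 2.96], [-0.34, 2.1], [-1.41, 1.46], [0.24, 2.44], [-1.37, 4.51], [0.17, 1.92], [-2.96, 2.96]. Speed limits (rad/s): [2.39, 2.39, 3.14, 3.14, 3.14, 3.14, 3.14].

INTERFACE

Orientations are given as a unit quaternion [w, x, y, z].
In Python, from station import bot gives the robot as it stands. The module is installed in compiled form; this text tells all that it offers.
- The arm moves only by the tool step_arm, never from a script. Its argument "plan" is a list of rows, each a list of 6 numbers: the shift along the tool's x, y, z in units of 40 mm (1.0 is 40 mm), then the turn, a rotation vector about the tool's x, y, z in units of 360 degrees (1.0 is 360 degrees). In form: [[dx, dy, dz, ax, ay, az], ...]. A call has 1 to 8 rows; each row shifts and turns the commanded pose from where the row before left it, along the tool's axes as they then stand; what a row does not reach is not made up. A row lasts 1/8 s, in which the tool goes at most 62.5 mm and 10.7 degrees, less where a joint would pass 70% of its speed; a pose out of reach is approached as far as the arm can. A call with a number of a shift or a turn outside -1 to 1 is refused whole. A call with a gripper value outside its range is refused whole. "fingers" is the closure, from -1 (fully open) to 1 (shut), set as the call begins (left out, the last holds). The fingers move at their own pace and stop on an object; "force" is the grip in N (left out, the last holds). Time passes only in rows, so rows that do not move let the fingers close. It gives the time, the measured TCP pose, the force and the opening at its end, in the units of the state.
- bot.get_obs(): the state, without advancing time (a new reading comes with each control period).
- bot.read_camera(name): name is "scene" or "side" or "wrist"; returns (picture, depth): 420x560x3 uint8, red, green, blue; 420x560 float32, m along the optical axis (not along the pixel's ray), 0 where there is no reading.
- bot.camera_model(name): a dict with "mtx" (3x3 intrinsics, pixels), "origin" and "rotation" of the camera in the world; the wrist camera has in their place "T_tool_cam" (4x4, takes a point from camera to tool coordinates, whose origin is the TCP and whose axes are the tool frame's). Camera axes: x right, y up, looking along -z (the intrinsics and any distortion apply to the point x, -y, -z); pixel columns grow to the right and rows downward; lengths in m; the calibration is good to about 2 mm. The wrist camera is an equidistant fisheye: a pixel r from the principal point sees the ray r / f radians off the axis. A picture is of the moment at which its call begins: read the wrist's pose just before it. camera_model takes no time and is no camera call.
- bot.hand_in(): hands the job in, once; it reports no verdict.
The state is a dict: "t": time; "q": joint angles; "joint_vel": joint speeds; "joint_torque": joint torques, N m; "eef_pos": TCP position; "tool_rot": TCP orientation; "contact_force": force on the tool from outside, world axes, zero at the start; "torque": the same for the moment, N m; "gripper_width": opening from 0.0 (shut) to 1.0 (fully open).
Only numpy, scipy, OpenCV 4.12 (cv2) and the standard library are available. Lean on these libraries where they do the work, as an engineer would, in place of code of your own. Each camera call takes 0.05 s, during which the arm holds its last target.

TASK

Two tall bottles have been left out on the bar top in front of the black wire bottle stand. Without lifting them or taking them between the fingers, push each one low on its body with the fingertips or the outside of the fingers so that it slides upright across the wood into the empty bay that fits it, the broad bottle into the wide bay and the slim bottle into the narrow bay, until it stands wholly inside and nothing of it sticks out in front of the stand. Touch the bottles only on their lower halves, do not let one lean over, and leave the squat bottle in the stand, the tumbler and the jar where they are.

Things in the scene. Friction and masses are not known exactly. Their poses are not given: they have to be found in the camera images.
- stand: Fixed black steel wire bottle stand, 298 mm wide (y), 108 deep (x), 93 high, with no floor, front or top. Four upright hoops (6 mm wire) at y = +146, +44, -58, -146 mm form three bays; rear rails 30 and 75 mm up. Origin: on the bar top, mid-width, on the line of the hoops' front faces; +x points into the bays, to the robot's left, +y back towards the robot. Squat bottle in the middle bay
- wide_bay (a point): Mouth of the empty wide bay (end nearer the robot), on the bar top, on the line of the hoops' front faces, midway between its hoops (96 mm clear width); +x points straight into the bay; the rear rails' inner faces are 102 mm in
- narrow_bay (a point): Mouth of the empty narrow bay (end farther from the robot), on the bar top, on the line of the hoops' front faces, midway between its hoops (82 mm clear width); +x points straight into the bay; the rear rails' inner faces are 102 mm in
- broad_bottle: Broad round closed glass bottle, standing: 76 mm diameter up to 190 mm, shoulder narrowing to a 29 mm neck at 240 mm, 300 mm tall, paper label from 75 to 165 mm up; lower half ends at 150 mm. About 0.75 kg; friction on the wood 0.4 to 0.7, so it tips if pushed higher than about 50 mm. Origin: centre of its underside; z up
- slim_bottle: Slim round closed glass bottle, standing: 62 mm diameter up to 215 mm, shoulder narrowing to a 26 mm neck at 255 mm, 330 mm tall, paper label from 85 to 185 mm up; lower half ends at 165 mm. About 0.55 kg; friction on the wood 0.4 to 0.7, so it tips if pushed higher than about 40 mm. Origin: centre of its underside; z up
- stocked_bottle: Bystander: squat round bottle, 76 mm diameter, 225 mm tall, standing in the middle bay of the stand, its front face 18 to 26 mm behind the line of the hoops' fronts. Origin: centre of its underside
- tumbler: Bystander: clear tumbler, 88 mm across the rim, 150 mm tall, standing behind the stand, to the robot's left. Origin: centre of its underside
- jar: Bystander: closed jar, 86 mm diameter, 165 mm tall, standing behind the stand, farther from the robot than the tumbler. Origin: centre of its underside

How it is judged:
By the outcome, as a careful person would: the job done as asked, in the order asked, and still so for the second after the job is handed in, with the robot touching nothing.
It also fails if it takes over 64 s, if anything falls off the work surface, if the arm or the gripper's body presses on something with over 40 N, if the wrist force passes 120 N, or if a joint passes its speed limit or range.

## Working session

There is one attempt and no reset: what is moved stays moved. The work goes in short steps, Python scripts to look and compute and a tool call to move; the robot and the scene stay as the last step left them, time stands still between calls to the robot, and variables do not carry over. Pictures are saved under pics/ and viewed, and the job is handed in when it is done.

Besides the shell and the picture viewer there is one more tool, called as name([rows], argument=value, ...), one row to a line, values as JSON. step_arm: Moves the arm, as the interface text tells. Shifts and turns lie within -1 to 1; 1 stands for 40 mm of shift or 360 degrees of turn. Its arguments: {"type":"object","properties":{"plan":{"type":"array"},"fingers":{"type":"number"},"force":{"type":"number"}},"required":["plan"]}

```bash
mkdir -p pics; python3 - <<'E'
from station import bot
import cv2,numpy as np
o=bot.get_obs();print({k:np.round(v,3).tolist() for k,v in o.items()})
for n in["scene","side","wrist"]:
    p,d=bot.read_camera(n);cv2.imwrite(f"pics/{n}0.png",p[:,:,::-1]);np.save(f"{n}0.npy",d)
    m=bot.camera_model(n);print(n,{k:np.round(v,4).tolist() if not isinstance(v,str) else v for k,v in m.items()})
E
```

```text
{'t': 0.0, 'q': [-1.298, 0.478, 0.022, 1.556, -0.012, 1.109, -0.083], 'joint_vel': [0.0, 0.0, -0.0, -0.001, 0.001, 0.0, 0.0], 'joint_torque': [0.0, -59.644, 1.608, -28.121, 0.012, 0.009, 0.0], 'eef_pos': [0.251, 0.626, 0.2], 'tool_rot': [0.694, 0.133, 0.694, -0.134], 'contact_force': [-0.523, 0.914, -0.953], 'torque': [0.04, -0.018, 0.005], 'gripper_width': 1.001}
scene {'mtx': [[446.5726, 0.0, 286.2327], [0.0, 446.5726, 207.8868], [0.0, 0.0, 1.0]], 'origin': [1.1384, 0.2443, 0.7926], 'rotation': [0.5947, 0.2112, 0.2568, 0.732]}
side {'mtx': [[391.704, 0.0, 280.7233], [0.0, 391.704, 202.0695], [0.0, 0.0, 1.0]], 'origin': [0.3291, 0.5216, 0.6033], 'rotation': [-0.2455, -0.0845, 0.3257, 0.9091]}
wrist {'mtx': [[325.1923, 0.0, 281.9793], [0.0, 325.1923, 206.3046], [0.0, 0.0, 1.0]], 'T_tool_cam': [[-0.0012, 0.3227, -0.9465, -0.1729], [1.0, 0.0013, -0.0008, 0.0003], [0.001, -0.9465, -0.3227, -0.0844], [0.0, 0.0, 0.0, 1.0]]}
```

View pics/scene0.png

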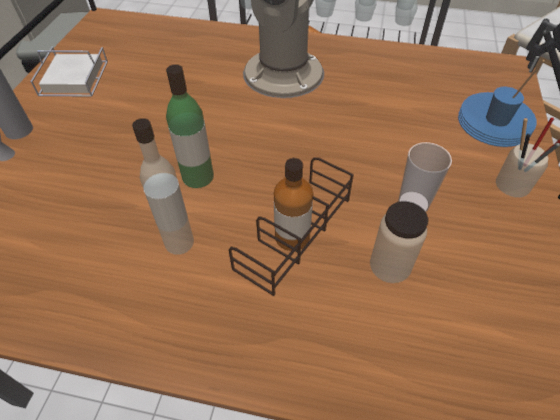

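View pics/side0.png

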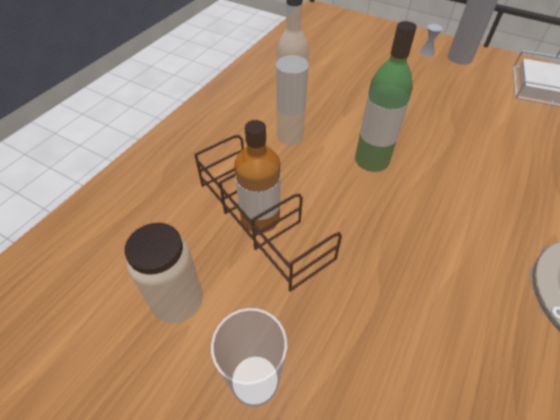

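View pics/wrist0.png

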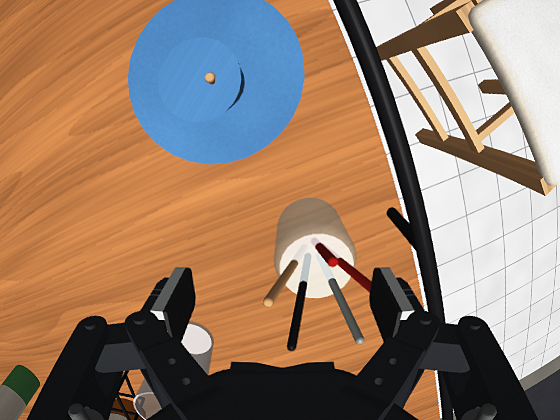

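```bash
cat > h.py <<'E'
import numpy as np,cv2
from scipy.spatial.transform import Rotation as R
from station import bot
def cam(n):
    m=bot.camera_model(n);K=np.array(m["mtx"]);q=np.array(m["rotation"]);
    r=R.from_quat(q[[1,2,3,0]]).as_matrix() if q.size==4 else q
    return K,np.array(m["origin"]),r
def ray(n,u,v):
    K,o,r=cam(n);u=np.asarray(u,float);v=np.asarray(v,float)
    d=np.stack([(u-K[0,2])/K[0,0],-(v-K[1,2])/K[1,1],-np.ones_like(u)],-1)
    return o,d@r.T
def onplane(n,u,v,z=0):
    o,d=ray(n,u,v);s=(z-o[2])/d[...,2];return o+s[...,None]*d
def cloud(n,dep):
    v,u=np.mgrid[:dep.shape[0],:dep.shape[1]];o,d=ray(n,u,v);P=o+d*dep[...,None];P[dep<=0]=np.nan;return P
def proj(n,P):
    K,o,r=cam(n);c=(np.asarray(P)-o)@r;return np.stack([K[0,2]-K[0,0]*c[...,0]/c[...,2],K[1,2]+K[1,1]*c[...,1]/c[...,2]],-1)
E
python3 - <<'E'
from h import *
for n in["scene","side"]:
    d=np.load(n+"0.npy");P=cloud(n,d);img=cv2.imread(f"pics/{n}0.png")
    ok=np.isfinite(P[...,2])&(P[...,2]>0.012)&(P[...,2]<0.34)
    S=1000 #px/m, x right 0.2..1.0, y up -0.4..0.4
    T=np.full((600,800,3),255,np.uint8)
    Q=P[ok];c=img[ok]
    a=((Q[:,0]-0.3)*S).astype(int);b=((0.35-Q[:,1])*S).astype(int);g=(a>=0)&(a<800)&(b>=0)&(b<600)
    T[b[g],a[g]]=c[g];cv2.imwrite(f"pics/top_{n}.png",T)
    print(n,np.nanmedian(np.abs(P[...,2])))
E
```

```text
scene 0.0014541611748167815
side 0.0012212449957611504
```

View pics/top_scene.png

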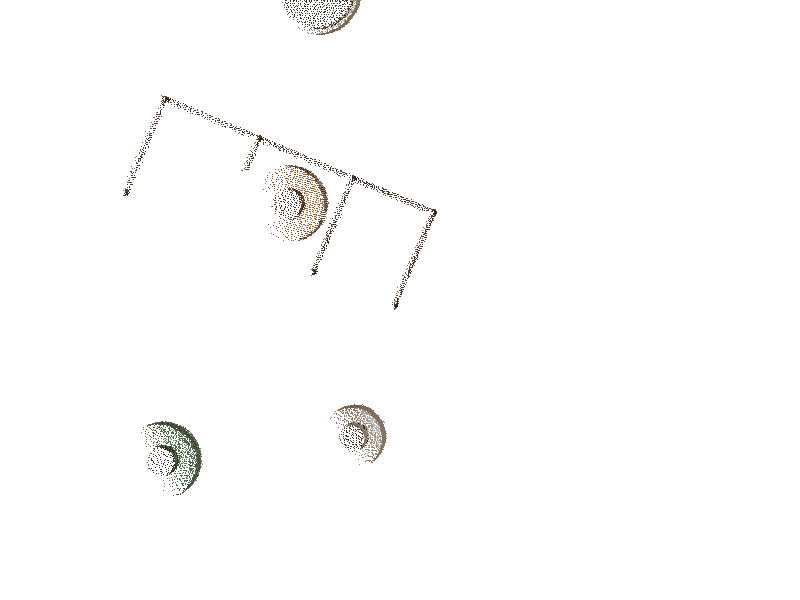

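View pics/top_side.png

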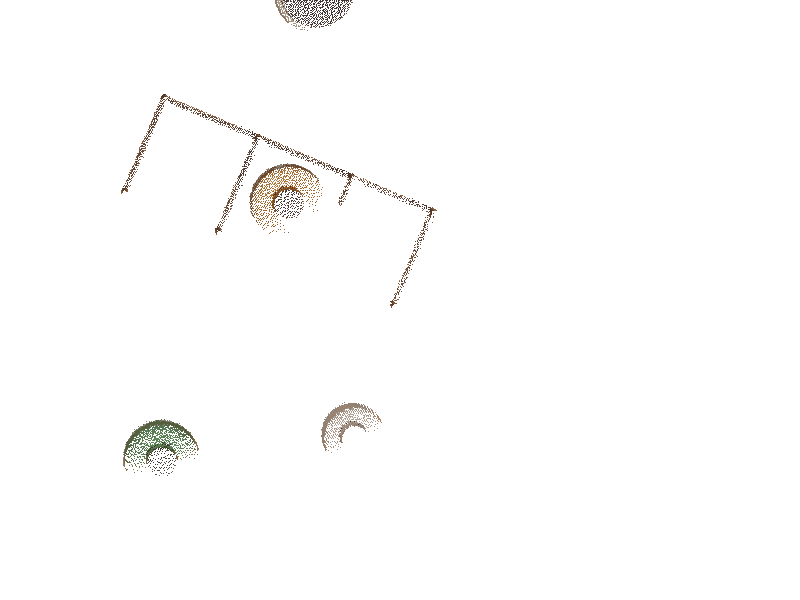

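```bash
cat >> h.py <<'E'
from scipy.optimize import least_squares
def fitc(Q,r,c0,loss='soft_l1'):
    f=lambda c:np.hypot(Q[:,0]-c[0],Q[:,1]-c[1])-r
    s=least_squares(f,c0,loss=loss,f_scale=0.001);return s.x,np.std(f(s.x))
def bottle(P,c0,r,z0=.02,z1=.18,w=.055):
    m=np.isfinite(P[...,2])&(P[...,2]>z0)&(P[...,2]<z1)&(np.hypot(P[...,0]-c0[0],P[...,1]-c0[1])<w)
    return fitc(P[m],r,c0),m.sum()
E
python3 - <<'E'
from h import *
fr=[]
for n in["scene","side"]:
    P=cloud(n,np.load(n+"0.npy"))
    for nm,c,r in[("broad",(.462,-.112),.038),("slim",(.653,-.086),.031),("stock",(.588,.147),.038)]:
        for z in[(.01,.07),(.01,.18)]:print(n,nm,z,bottle(P,c,r,*z))
    # stand
    z=P[...,2];m=np.isfinite(z)&(z>.06)&(z<.105)&(P[...,0]>.4)&(P[...,0]<.76)&(P[...,1]>.03)&(P[...,1]<.27)&(np.hypot(P[...,0]-.588,P[...,1]-.147)>.045)
    Q=P[m][:,:2]
    hy=np.array([.146,.044,-.058,-.146])
    def res(p):
        c,s=np.cos(p[2]),np.sin(p[2]);l=(Q-p[:2])@np.array([[c,-s],[s,c]])
        a=np.abs(l[:,1:2]-hy).min(1);a=np.where((l[:,0]<-.003)|(l[:,0]>.105),.01,a);return np.minimum(a,np.abs(l[:,0]-.105))
    s=least_squares(res,[.56,.11,1.176],loss='soft_l1',f_scale=.002)
    print(s.x,np.std(res(s.x)))
    c,sn=np.cos(s.x[2]),np.sin(s.x[2]);l=(Q-s.x[:2])@np.array([[c,-sn],[sn,c]])
    print("front pct",np.percentile(l[:,0],[0.2,1,99,99.8]),"y",np.percentile(l[:,1],[.2,99.8]),"z",np.percentile(z[m],99))
    for h in hy: 
        k=(abs(l[:,1]-h)<.01)&(l[:,0]<.09);print(h,k.sum(),l[k,0].min() if k.any() else 0,np.mean(l[k,1]))
E
```

```text
scene broad (0.01, 0.07) ((array([ 0.46073783, -0.11129107]), np.float64(0.0010738447475899743)), np.int64(592))
scene broad (0.01, 0.18) ((array([ 0.46100888, -0.1111103 ]), np.float64(0.0010775554448366797)), np.int64(1918))
scene slim (0.01, 0.07) ((array([ 0.65283847, -0.0874099 ]), np.float64(0.0008063790666095968)), np.int64(523))
scene slim (0.01, 0.18) ((array([ 0.65316053, -0.08728535]), np.float64(0.000831297248156666)), np.int64(1749))
scene stock (0.01, 0.07) ((array([0.58839444, 0.14639252]), np.float64(0.006065428558153878)), np.int64(500))
scene stock (0.01, 0.18) ((array([0.58748098, 0.14606695]), np.float64(0.008238854794388743)), np.int64(2371))
[0.55913357 0.098001   1.17123483] 0.0009846804072236905
front pct [0.00044593 0.0026547  0.10720918 0.10743277] y [-0.14836768  0.15076372] z 0.09471848011942935
0.146 115 0.001837710821457139 0.1459828701186657
0.044 28 0.06870342258227798 0.044443047815447126
-0.058 137 -0.0008108368492929428 -0.05793819706166215
-0.146 151 0.0009148745616034784 -0.14565650122612706
side broad (0.01, 0.07) ((array([ 0.46220659, -0.1108075
[... 302 characters left out ...]
 ((array([ 0.65389955, -0.08649636]), np.float64(0.0009439325427916993)), np.int64(1963))
side stock (0.01, 0.07) ((array([0.58901949, 0.14703069]), np.float64(0.005821341493619119)), np.int64(623))
side stock (0.01, 0.18) ((array([0.58928378, 0.14624565]), np.float64(0.007860765590831634)), np.int64(3187))
[0.55723425 0.09974957 1.1715302 ] 0.0009034725909989415
front pct [-2.03176943e-05  2.20022443e-03  1.07175329e-01  1.07335324e-01] y [-0.14935788  0.1479852 ] z 0.09449690593073051
0.146 206 0.001029808898711222 0.1454985648703714
0.044 191 -0.000927317002114265 0.04388613959057628
-0.058 31 0.07353479007836583 -0.05816947224737388
-0.146 156 -0.00033088535972726295 -0.14582493346689424
```

```bash
cat >> h.py <<'E'
SO=np.array([.558,.099]);U=np.array([np.cos(1.1714),np.sin(1.1714)]);V=np.array([-U[1],U[0]])
def loc(p):d=np.asarray(p)[:2]-SO;return np.array([d@U,d@V])
def wor(l):return SO+l[0]*U+l[1]*V
def toolR(pushdeg,tilt):
    a=np.radians(pushdeg);t=np.radians(tilt);p=np.array([np.cos(a),np.sin(a),0]);dn=np.array([0,0,-1.])
    x=dn*np.cos(t)+p*np.sin(t);z=-p*np.cos(t)+dn*np.sin(t);return R.from_matrix(np.stack([x,np.cross(z,x),z],1))
def cur():
    o=bot.get_obs();q=o["tool_rot"];return np.array(o["eef_pos"]),R.from_quat(np.array(q)[[1,2,3,0]])
def rows(pos,rot,n,start=None):
    p0,r0=start or cur();pos=np.array(pos,float);rv=(r0.inv()*rot).as_rotvec()
    out=[];p,r=p0,r0
    for i in range(1,n+1):
        pn=p0+(pos-p0)*i/n;rn=r0*R.from_rotvec(rv*i/n)
        out.append(np.r_[r.inv().apply(pn-p)/.04,(r.inv()*rn).as_rotvec()/(2*np.pi)].round(4));p,r=pn,rn
    for k in range(0,n,8):print("["+",".join(str(x.tolist()) for x in out[k:k+8])+"]")
    print("max shift mm %.1f turn %.2f"%(max(np.linalg.norm(x[:3]) for x in out)*40,max(np.linalg.norm(x[3:]) for x in out)*360))
    return pos,rot
E
python3 - <<'E'
from h import *
b=wor([-.06,.095]);print(b,loc([.4615,-.111]),loc([.6535,-.087]))
p,r=cur()
s=rows([.55,.2,.43],toolR(30,0),18)
s=rows([.465,-.19,.40],toolR(94,0),14,s)
s=rows([.467,-.19,.36],toolR(94,40),5,s)
E
```

```text
[0.44714515 0.08066416] [-0.23099735  0.00724398] [-0.13422469 -0.16031214]
[[-0.3182, -0.3955, 0.6059, 0.0198, 0.0, 0.0],[-0.3183, -0.3173, 0.6503, 0.0198, 0.0, 0.0],[-0.3184, -0.2342, 0.6845, 0.0198, 0.0, 0.0],[-0.3184, -0.1476, 0.7083, 0.0198, 0.0, 0.0],[-0.3185, -0.0586, 0.7211, 0.0198, 0.0, 0.0],[-0.3186, 0.0313, 0.7227, 0.0198, 0.0, 0.0],[-0.3186, 0.1206, 0.7133, 0.0198, 0.0, 0.0],[-0.3187, 0.2081, 0.6928, 0.0198, 0.0, 0.0]]
[[-0.3187, 0.2924, 0.6616, 0.0198, 0.0, 0.0],[-0.3188, 0.3722, 0.6202, 0.0198, 0.0, 0.0],[-0.3188, 0.4462, 0.5693, 0.0198, 0.0, 0.0],[-0.3189, 0.5133, 0.5095, 0.0198, 0.0, 0.0],[-0.3189, 0.5726, 0.4419, 0.0198, 0.0, 0.0],[-0.3189, 0.6229, 0.3675, 0.0198, 0.0, 0.0],[-0.3189, 0.6637, 0.2874, 0.0198, 0.0, 0.0],[-0.3189, 0.6942, 0.2029, 0.0198, 0.0, 0.0]]
[[-0.3189, 0.714, 0.1152, 0.0198, 0.0, 0.0],[-0.3189, 0.7228, 0.0258, 0.0198, 0.0, 0.0]]
max shift mm 31.6 turn 7.13
[[0.0536, 0.5272, 0.4797, -0.0127, 0.0, 0.0],[0.0536, 0.4873, 0.5202, -0.0127, 0.0, 0.0],[0.0536, 0.4443, 0.5573, -0.0127, 0.0, 0.0],[0.0536, 0.3985, 0.591, -0.0127, 0.0, 0.0],[0.0536, 0.3501, 0.6209, -0.0127, 0.0, 0.0],[0.0536, 0.2995, 0.6468, -0.0127, 0.0, 0.0],[0.0536, 0.247, 0.6686, -0.0127, 0.0, 0.0],[0.0536, 0.1929, 0.6862, -0.0127, 0.0, 0.0]]
[[0.0536, 0.1376, 0.6994, -0.0127, 0.0, 0.0],[0.0536, 0.0815, 0.7081, -0.0127, 0.0, 0.0],[0.0536, 0.0248, 0.7123, -0.0127, 0.0, 0.0],[0.0536, -0.0321, 0.7121, -0.0127, 0.0, 0.0],[0.0536, -0.0887, 0.7072, -0.0127, 0.0, 0.0],[0.0536, -0.1448, 0.6979, -0.0127, 0.0, 0.0]]
max shift mm 28.6 turn 4.57
[[0.2, 0.01, 0.0007, 0.0, 0.0222, 0.0],[0.198, 0.01, 0.0285, 0.0, 0.0222, 0.0],[0.1921, 0.01, 0.0558, -0.0, 0.0222, 0.0],[0.1824, 0.01, 0.082, -0.0, 0.0222, 0.0],[0.1692, 0.01, 0.1066, 0.0, 0.0222, 0.0]]
max shift mm 8.0 turn 7.99
```

step_arm([
  [-0.8,0,0,0,0,0],
  [-0.8,0,0,0,0,0],
  [-0.8,0,0,0,0,0],
  [-0.8,0,0,0,0,0],
  [-0.8,0,0,0,0,0],
  [-0.8,-0.2,0.3,0,0,0],
  [-0.6,-0.42,0.64,0,0,0],
  [0,-0.42,0.64,0,0,0],
], fingers=0.1, force=40)

```text
t: 1.15
eef_pos: [0.2948, 0.5646, 0.4193]
tool_rot: [0.695, 0.135, 0.694, -0.132]
contact_force: [0.5, -0.3, -0.8]
gripper_width: 0.451
```

step_arm([
  [0,-0.42,0.64,0,0,0],
  [0,-0.42,0.64,0,0,0],
  [0,-0.42,0.64,0,0,0],
  [0,-0.42,0.64,0,0,0],
  [0,-0.42,0.64,0,0,0],
  [0,-0.42,0.64,0,0,0],
  [0,-0.42,0.64,0,0,0],
  [0,-0.42,0.64,0,0,0],
])

```text
t: 2.15
eef_pos: [0.4346, 0.3626, 0.4169]
tool_rot: [0.694, 0.134, 0.694, -0.134]
contact_force: [0.4, 0.3, 0.2]
gripper_width: 0.449
```

```bash
python3 - <<'E'
from h import *
print(np.round(bot.get_obs()["q"],2))
s=rows([.54,.17,.41],toolR(140,0),7)
s=rows([.465,-.19,.40],toolR(94,0),13,s)
s=rows([.467,-.19,.36],toolR(94,40),5,s)
E
```

```text
[-0.96  0.17  0.18  1.51 -0.03  1.47  0.41]
[[0.0248, -0.4988, 0.6051, 0.0072, -0.0, 0.0],[0.0248, -0.4709, 0.6271, 0.0072, -0.0, 0.0],[0.0248, -0.442, 0.6478, 0.0072, -0.0, 0.0],[0.0248, -0.4122, 0.6672, 0.0072, -0.0, 0.0],[0.0248, -0.3815, 0.6852, 0.0072, -0.0, 0.0],[0.0248, -0.3501, 0.7018, 0.0072, -0.0, 0.0],[0.0248, -0.3179, 0.7169, 0.0072, -0.0, 0.0]]
max shift mm 31.4 turn 2.59
[[0.0192, -0.623, 0.3345, 0.0098, 0.0, 0.0],[0.0192, -0.6012, 0.3723, 0.0098, 0.0, 0.0],[0.0192, -0.5771, 0.4087, 0.0098, 0.0, 0.0],[0.0192, -0.5508, 0.4436, 0.0098, 0.0, 0.0],[0.0192, -0.5223, 0.4767, 0.0098, 0.0, 0.0],[0.0192, -0.4919, 0.508, 0.0098, 0.0, 0.0],[0.0192, -0.4596, 0.5374, 0.0098, 0.0, 0.0],[0.0192, -0.4256, 0.5648, 0.0098, 0.0, 0.0]]
[[0.0192, -0.3899, 0.59, 0.0098, 0.0, 0.0],[0.0192, -0.3528, 0.6129, 0.0098, 0.0, 0.0],[0.0192, -0.3143, 0.6335, 0.0098, 0.0, 0.0],[0.0192, -0.2746, 0.6517, 0.0098, 0.0, 0.0],[0.0192, -0.2338, 0.6674, 0.0098, 0.0, 0.0]]
max shift mm 28.3 turn 3.53
[[0.2, 0.01, 0.0007, 0.0, 0.0222, 0.0],[0.198, 0.01, 0.0285, 0.0, 0.0222, 0.0],[0.1921, 0.01, 0.0558, -0.0, 0.0222, 0.0],[0.1824, 0.01, 0.082, -0.0, 0.0222, 0.0],[0.1692, 0.01, 0.1066, 0.0, 0.0222, 0.0]]
max shift mm 8.0 turn 7.99
```

step_arm([
  [0,-0.5,0.6,0.007,0,0],
  [0,-0.47,0.63,0.007,0,0],
  [0,-0.44,0.65,0.007,0,0],
  [0,-0.41,0.67,0.007,0,0],
  [0,-0.38,0.69,0.007,0,0],
  [0,-0.35,0.7,0.007,0,0],
  [0,-0.32,0.72,0.007,0,0],
  [0,-0.62,0.33,0.01,0,0],
])

```text
t: 3.15
eef_pos: [0.5362, 0.1417, 0.4166]
tool_rot: [0.657, 0.261, 0.657, -0.262]
contact_force: [0.0, -0.6, -1.0]
gripper_width: 0.449
```

step_arm([
  [0.02,-0.6,0.37,0.01,0,0],
  [0.02,-0.58,0.41,0.01,0,0],
  [0.02,-0.55,0.44,0.01,0,0],
  [0.02,-0.52,0.48,0.01,0,0],
  [0.02,-0.49,0.51,0.01,0,0],
  [0.02,-0.46,0.54,0.01,0,0],
  [0.02,-0.43,0.56,0.01,0,0],
  [0.02,-0.39,0.59,0.01,0,0],
])

```text
t: 4.15
eef_pos: [0.4895, -0.0797, 0.4107]
tool_rot: [0.572, 0.416, 0.572, -0.416]
contact_force: [0.6, 0.2, 0.7]
gripper_width: 0.451
```

step_arm([
  [0.02,-0.35,0.61,0.01,0,0],
  [0.02,-0.31,0.63,0.01,0,0],
  [0.02,-0.27,0.65,0.01,0,0],
  [0.02,-0.23,0.67,0.01,0,0],
])

```text
t: 4.65
eef_pos: [0.4668, -0.1901, 0.4076]
tool_rot: [0.515, 0.484, 0.515, -0.484]
contact_force: [0.5, -0.1, -0.8]
gripper_width: 0.45
```

```bash
python3 - <<'E'
from h import *
print(np.round(bot.get_obs()["q"],2))
s=rows([.467,-.20,.36],toolR(94.3,40),6)
E
```

```text
[-0.39  0.03  0.69  1.68 -0.02  1.43  0.36]
[[0.1982, -0.0019, 0.0412, -0.0004, 0.0185, -0.0001],[0.1921, -0.0019, 0.064, -0.0004, 0.0185, -0.0001],[0.1833, -0.0019, 0.0858, -0.0004, 0.0185, -0.0001],[0.1721, -0.0019, 0.1065, -0.0004, 0.0185, -0.0001],[0.1586, -0.0021, 0.1258, -0.0004, 0.0185, -0.0001],[0.1429, -0.0022, 0.1433, -0.0004, 0.0185, -0.0001]]
max shift mm 8.1 turn 6.66
```

step_arm([
  [0.2,0,0.04,0,0.0185,0],
  [0.19,0,0.06,0,0.0185,0],
  [0.18,0,0.09,0,0.0185,0],
  [0.17,0,0.11,0,0.0185,0],
  [0.16,0,0.13,0,0.0185,0],
  [0.14,0,0.14,0,0.0185,0],
])

```text
t: 5.4
eef_pos: [0.4681, -0.1997, 0.3598]
tool_rot: [0.308, 0.621, 0.661, -0.288]
contact_force: [1.2, 0.6, 0.0]
gripper_width: 0.448
```

```bash
python3 - <<'E'
from h import *
print(np.round(bot.get_obs()["q"],2))
s=rows([.467,-.20,.10],toolR(94.3,40),8)
s=rows([.467,-.20,.015],toolR(94.3,40),4,s)
E
```

```text
[ 0.1   0.45  0.75  1.58 -0.7   1.83  0.99]
[[0.6204, -0.0039, 0.5237, -0.0002, -0.0, -0.0002],[0.6206, -0.0038, 0.5236, -0.0002, -0.0, -0.0002],[0.6207, -0.0038, 0.5234, -0.0002, -0.0, -0.0002],[0.6209, -0.0037, 0.5232, -0.0002, -0.0, -0.0002],[0.621, -0.0037, 0.523, -0.0002, -0.0, -0.0002],[0.6211, -0.0036, 0.5229, -0.0002, -0.0, -0.0002],[0.6213, -0.0036, 0.5227, -0.0002, -0.0, -0.0002],[0.6214, -0.0035, 0.5225, -0.0002, -0.0, -0.0002]]
max shift mm 32.5 turn 0.10
[[0.407, 0.0, 0.3415, 0.0, 0.0, 0.0],[0.407, 0.0, 0.3415, 0.0, 0.0, 0.0],[0.407, 0.0, 0.3415, 0.0, 0.0, 0.0],[0.407, 0.0, 0.3415, 0.0, 0.0, 0.0]]
max shift mm 21.3 turn 0.00
```

step_arm([
  [0.6,0,0.5,0,0,0],
  [0.6,0,0.5,0,0,0],
  [0.6,0,0.5,0,0,0],
  [0.6,0,0.5,0,0,0],
  [0.62,0,0.52,0,0,0],
  [0.62,0,0.52,0,0,0],
])

```text
t: 6.15
eef_pos: [0.4678, -0.1992, 0.1691]
tool_rot: [0.309, 0.62, 0.661, -0.29]
contact_force: [0.4, -0.3, 0.4]
gripper_width: 0.45
```

```bash
python3 - <<'E'
from h import *
print(np.round(bot.get_obs()["q"],2))
for n in["scene","side"]:
    p,d=bot.read_camera(n);cv2.imwrite(f"pics/{n}1.png",p[:,:,::-1])
s=rows([.467,-.20,.10],toolR(94.3,40),4)
s=rows([.467,-.20,.015],toolR(94.3,40),4,s)
E
```

```text
[ 0.16  0.65  0.68  1.76 -0.78  1.56  1.22]
[[0.3135, 0.0045, 0.2835, -0.0005, -0.0001, -0.0001],[0.3136, 0.0039, 0.2834, -0.0005, -0.0001, -0.0001],[0.3137, 0.0033, 0.2833, -0.0005, -0.0001, -0.0001],[0.3138, 0.0028, 0.2831, -0.0005, -0.0001, -0.0001]]
max shift mm 16.9 turn 0.19
[[0.407, 0.0, 0.3415, 0.0, 0.0, 0.0],[0.407, 0.0, 0.3415, 0.0, 0.0, 0.0],[0.407, 0.0, 0.3415, 0.0, 0.0, 0.0],[0.407, 0.0, 0.3415, 0.0, 0.0, 0.0]]
max shift mm 21.3 turn 0.00
```

View pics/scene1.png

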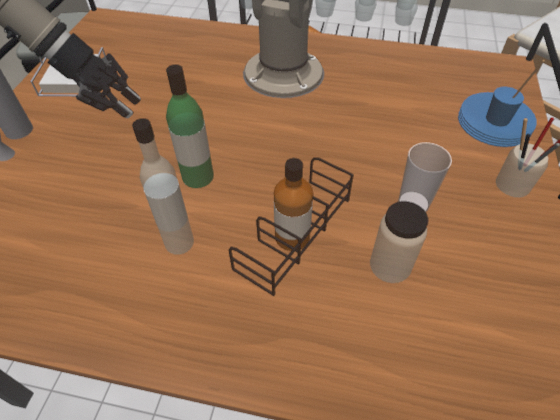

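View pics/side1.png

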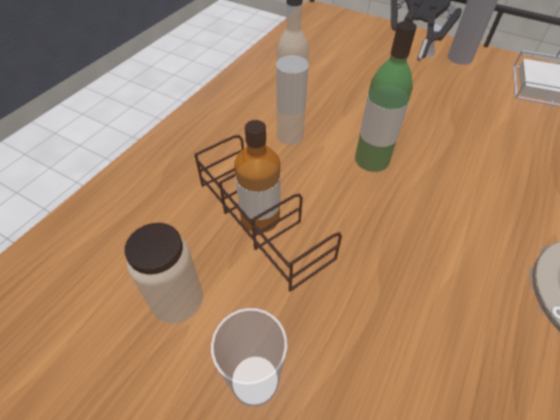

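```bash
python3 - <<'E'
from h import *
print(onplane("scene",[35,97,45,107,15,5],[85,95,55,60,135,158],0).round(3))
P=cloud("scene",np.load("scene0.npy"))
for u,v in[(70,70),(60,55),(97,60),(10,100),(18,130),(30,58),(5,150),(40,40)]:print((u,v),P[v,u].round(3))
E
```

```text
[[ 0.214 -0.693  0.   ]
 [ 0.22  -0.495  0.   ]
 [ 0.067 -0.748  0.   ]
 [ 0.052 -0.546  0.   ]
 [ 0.42  -0.626 -0.   ]
 [ 0.501 -0.602  0.   ]]
(70, 70) [ 0.166 -0.595  0.033]
(60, 55) [ 0.104 -0.661  0.034]
(97, 60) [ 0.1   -0.544  0.031]
(10, 100) [ 0.404 -0.595  0.105]
(18, 130) [ 0.425 -0.601  0.026]
(30, 58) [-0.265 -1.135 -0.27 ]
(5, 150) [ 0.493 -0.596  0.021]
(40, 40) [-0.345 -1.118 -0.232]
```

step_arm([
  [0.45,0,0.38,0,0,0],
  [0.45,0,0.38,0,0,0],
  [0.45,0,0.38,0,0,0],
  [0.45,0,0.38,0,0,0],
  [0.4,0,0.34,0,0,0],
  [0.35,0,0.3,0,0,0],
  [0.25,0,0.21,0,0,0],
  [0,0,0,0,0,0],
])

```text
t: 7.25
eef_pos: [0.4675, -0.1985, 0.023]
tool_rot: [0.308, 0.619, 0.662, -0.289]
contact_force: [0.1, 0.2, 0.7]
gripper_width: 0.451
```

```bash
python3 - <<'E'
from h import *
p,r=cur();print(p.round(4),np.round(bot.get_obs()["q"],2))
P={}
for n in["scene","side"]:
    pi,d=bot.read_camera(n);P[n]=cloud(n,d);print(n,bottle(P[n],(.4615,-.111),.038,.01,.18,.045))
c=np.array([.4615,-.111]);a=np.radians(94.3);f=np.array([np.cos(a),np.sin(a)]);l=np.array([-f[1],f[0]])
print("tcp rel to bottle along/left",(p[:2]-c)@f,(p[:2]-c)@l)
# fingertip points near table
for n in P:
    Q=P[n].reshape(-1,3);m=(np.hypot(*(Q[:,:2]-p[:2]).T)<.06)&(Q[:,2]>.008)&(Q[:,2]<.06)&(((Q[:,:2]-c)@f)<-.040)
    q=Q[m];print(n,m.sum(),"fwd max",np.percentile((q[:,:2]-p[:2])@f,[90,99]) if m.any() else 0,"lat",np.percentile((q[:,:2]-p[:2])@l,[1,99]) if m.any() else 0,q[:,2].min() if m.any() else 0)
E
```

```text
[ 0.4675 -0.1985  0.023 ] [ 0.22  0.85  0.59  1.81 -0.9   1.39  1.38]
scene ((array([ 0.46108984, -0.11121027]), np.float64(0.0010779389831274049)), np.int64(1919))
side ((array([ 0.46203055, -0.11062204]), np.float64(0.0008670882297637743)), np.int64(2646))
tcp rel to bottle along/left -0.08774195568094709 0.0005436077989014743
scene 9 fwd max [-0.03089671 -0.02966367] lat [-0.03275027 -0.02759161] 0.05368863555165615
side 2 fwd max [-0.01948035 -0.01858309] lat [0.03098979 0.03104453] 0.04889012044706009
```

step_arm([
  [0.16,0,0.13,0,0,0],
  [0.25,0,-0.3,0,0,0],
  [0.25,0,-0.3,0,0,0],
  [0.06,0,-0.07,0,0,0],
  [0.06,0,-0.07,0,0,0],
  [0.08,0,-0.096,0,0,0],
  [0.08,0,-0.096,0,0,0],
  [0.08,0,-0.096,0,0,0],
])

```text
t: 8.35
eef_pos: [0.4644, -0.145, 0.0156]
tool_rot: [0.309, 0.62, 0.661, -0.289]
contact_force: [-0.2, 0.7, 1.1]
gripper_width: 0.451
```

```bash
cat > look.py <<'E'
from h import *
import sys
x,y,r,deg=map(float,sys.argv[1:5]);tag=sys.argv[5]
p,rt=cur();o=bot.get_obs();print(p.round(4),"q",np.round(o["q"],2),"F",np.round(o["contact_force"],1),"t",o["t"])
cs=[]
for n in["scene","side"]:
    pi,d=bot.read_camera(n);cv2.imwrite(f"pics/{n}_{tag}.png",pi[:,:,::-1]);P=cloud(n,d)
    lo=fitc;zs=[]
    for z0,z1 in[(.015,.18),(.08,.12),(.14,.18)]:
        (c,s),k=bottle(P,(x,y),r,z0,z1,r+.02);zs.append(c)
    print(n,zs[0].round(4),"sd",round(s,4),k,"lean mm",((zs[2]-zs[1])*1000).round(1));cs.append(zs[0])
c=np.mean(cs,0);a=np.radians(deg);f=np.array([np.cos(a),np.sin(a)]);l=np.array([-f[1],f[0]])
print("bottle",c.round(4),"local",loc(c).round(4),"tcp rel along/left",((p[:2]-c)@f).round(4),((p[:2]-c)@l).round(4))
E
python3 look.py .461 -.105 .038 94.3 a
```

```text
[ 0.4644 -0.145   0.0156] q [ 0.15  0.82  0.57  1.9  -0.94  1.32  1.37] F [-0.2  0.7  1.1] t 8.35
scene [ 0.4611 -0.1112] sd 0.0011 529 lean mm [-0.3 -0.3]
side [ 0.462  -0.1106] sd 0.0009 758 lean mm [ 0.1 -0.2]
bottle [ 0.4616 -0.1109] local [-0.2309  0.0072] tcp rel along/left -0.0342 -0.0002
```

step_arm([
  [0.08,0,-0.096,0,0,0],
  [0.08,0,-0.096,0,0,0],
  [0.08,0,-0.096,0,0,0],
  [0.08,0,-0.096,0,0,0],
  [0.08,0,-0.096,0,0,0],
  [0.08,0,-0.096,0,0,0],
])

```text
t: 9.2
eef_pos: [0.4625, -0.1153, 0.0156]
tool_rot: [0.309, 0.62, 0.661, -0.289]
contact_force: [-0.5, -3.1, -0.1]
gripper_width: 0.448
```

```bash
python3 look.py .461 -.10 .038 94.3 b
```

```text
[ 0.4625 -0.1153  0.0156] q [ 0.11  0.8   0.56  1.95 -0.96  1.28  1.36] F [-0.5 -3.1 -0.1] t 9.2
scene [ 0.4603 -0.0957] sd 0.0011 523 lean mm [-0.1  0. ]
side [ 0.4611 -0.0937] sd 0.0009 778 lean mm [ 0.  -0.1]
bottle [ 0.4607 -0.0947] local [-0.2163  0.0143] tcp rel along/left -0.0207 -0.0003
```

View pics/scene_b.png

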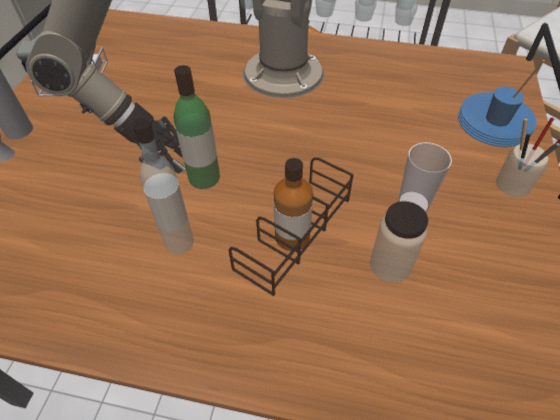

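```bash
python3 - <<'E'
from h import *
p,d=bot.read_camera("wrist");cv2.imwrite("pics/wrist_b.png",p[:,:,::-1])
s=cv2.imread("pics/scene_b.png")[60:200,60:240];cv2.imwrite("pics/crop_b.png",cv2.resize(s,None,fx=4,fy=4,interpolation=cv2.INTER_CUBIC))
E
```

```text
(no output)
```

View pics/wrist_b.png

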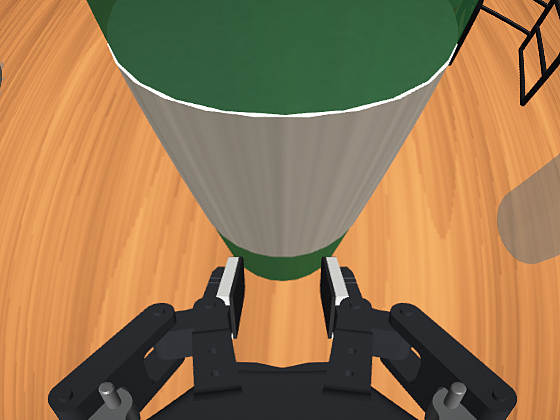

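View pics/crop_b.png

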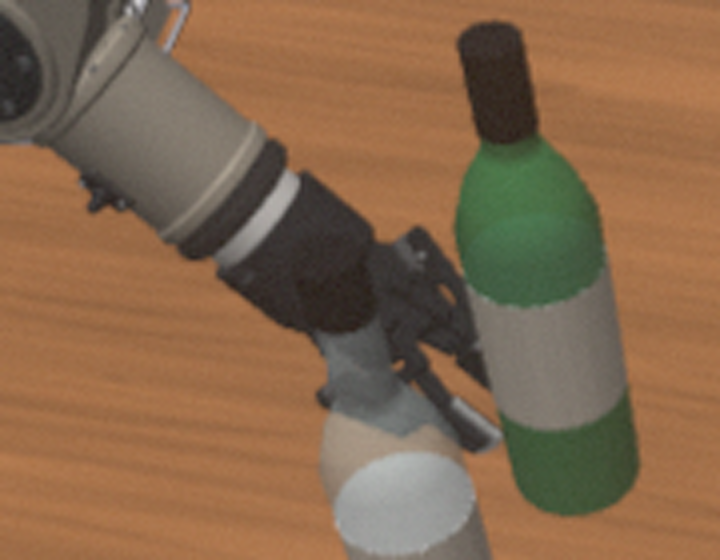

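step_arm([
  [0.1,0,-0.12,0,0,0],
  [0.13,0,-0.154,0,0,0],
  [0.13,0,-0.154,0,0,0],
  [0.13,0,-0.154,0,0,0],
  [0.13,0,-0.154,0,0,0],
  [0.13,0,-0.154,0,0,0],
  [0.13,0,-0.154,0,0,0],
  [0.1,0,-0.12,0,0,0],
])

```text
t: 10.35
eef_pos: [0.4584, -0.0539, 0.0156]
tool_rot: [0.309, 0.619, 0.661, -0.289]
contact_force: [0.6, -3.6, 0.5]
gripper_width: 0.453
```

```bash
python3 look.py .456 -.035 .038 94.3 c
```

```text
[ 0.4584 -0.0539  0.0156] q [ 0.02  0.75  0.53  2.03 -1.02  1.21  1.34] F [ 0.6 -3.6  0.5] t 10.35
scene [ 0.4563 -0.0343] sd 0.001 516 lean mm [-0.2 -0.1]
side [ 0.4569 -0.0324] sd 0.0008 812 lean mm [-0.  -0.3]
bottle [ 0.4566 -0.0334] local [-0.1614  0.0419] tcp rel along/left -0.0206 -0.0003
```

step_arm([
  [0.12,0,-0.142,0,0,0],
  [0.13,0,-0.154,0,0,0],
  [0.13,0,-0.154,0,0,0],
  [0.13,0,-0.154,0,0,0],
  [0.13,0,-0.154,0,0,0],
  [0.13,0,-0.154,0,0,0],
  [0.13,0,-0.154,0,0,0],
  [0.13,0,-0.154,0,0,0],
])

```text
t: 11.45
eef_pos: [0.4543, 0.0097, 0.0153]
tool_rot: [0.309, 0.62, 0.661, -0.289]
contact_force: [0.8, -3.5, 2.7]
gripper_width: 0.454
```

step_arm([
  [0.13,0,-0.154,0,0,0],
  [0.13,0,-0.154,0,0,0],
  [0.13,0,-0.154,0,0,0],
  [0.13,0,-0.154,0,0,0],
  [0.13,0,-0.154,0,0,0],
  [0.1,0,-0.12,0,0,0],
])

```text
t: 12.2
eef_pos: [0.4511, 0.0563, 0.0152]
tool_rot: [0.309, 0.619, 0.661, -0.289]
contact_force: [0.1, -4.4, 2.6]
gripper_width: 0.449
```

```bash
python3 look.py .447 .08 .038 94.3 d; python3 -c "
from h import *
p,r=cur();f=lambda d:np.array([np.cos(np.radians(d)),np.sin(np.radians(d)),0])
s=rows(p-.03*f(94.3),r,3)
"
```

```text
[0.4511 0.0563 0.0152] q [-0.14  0.69  0.46  2.16 -1.14  1.09  1.29] F [ 0.1 -4.4  2.6] t 12.2
scene [0.4491 0.0757] sd 0.001 515 lean mm [0.1 0.2]
side [0.4497 0.0776] sd 0.0006 856 lean mm [ 0.  -0.3]
bottle [0.4494 0.0766] local [-0.0629  0.0914] tcp rel along/left -0.0204 -0.0002
[[-0.1608, 0.0021, 0.1914, 0.0, 0.0, 0.0],[-0.1608, 0.0021, 0.1914, 0.0, 0.0, 0.0],[-0.1608, 0.0021, 0.1914, 0.0, 0.0, 0.0]]
max shift mm 10.0 turn 0.00
```

View pics/scene_d.png

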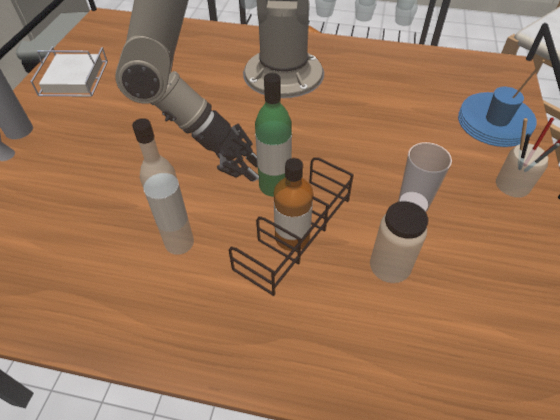

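```bash
python3 -c "
from h import *
c=np.array([.4494,.0766]);f=lambda d:np.array([np.cos(np.radians(d)),np.sin(np.radians(d))])
p,r=cur()
print('backoff');s=rows(np.r_[c-.05*f(94.3),.0165],r,3)
print('turn');s=rows(np.r_[c-.05*f(80),.0165],toolR(80,40),3,s)
print('fwd contact');s=rows(np.r_[c-.021*f(80),.0165],toolR(80,40),4,s)
g=wor([.052,.095]);d=g-c;print(np.degrees(np.arctan2(d[1],d[0])),np.hypot(*d))
s=rows(np.r_[g-.021*f(80),.0165],toolR(80,40),16,s)
"
```

```text
backoff
[[-0.1704, 0.0019, 0.1873, 0.0, 0.0, 0.0],[-0.1704, 0.0019, 0.1873, 0.0, 0.0, 0.0],[-0.1704, 0.0019, 0.1873, 0.0, 0.0, 0.0]]
max shift mm 10.1 turn 0.00
turn
[[0.0078, -0.103, -0.0092, 0.0098, -0.0, 0.0082],[0.0024, -0.1037, -0.0028, 0.0098, -0.0, 0.0082],[-0.003, -0.1036, 0.0035, 0.0098, -0.0, 0.0082]]
max shift mm 4.2 turn 4.60
fwd contact
[[0.1165, -0.0, -0.1388, 0.0, 0.0, 0.0],[0.1165, 0.0, -0.1388, 0.0, 0.0, 0.0],[0.1165, -0.0, -0.1388, 0.0, 0.0, 0.0],[0.1165, -0.0, -0.1388, 0.0, 0.0, 0.0]]
max shift mm 7.2 turn 0.00
68.9401562852458 0.11492569227851294
[[0.1133, 0.0344, -0.135, 0.0, 0.0, 0.0],[0.1133, 0.0344, -0.135, 0.0, 0.0, 0.0],[0.1133, 0.0344, -0.135, 0.0, 0.0, 0.0],[0.1133, 0.0344, -0.135, 0.0, 0.0, 0.0],[0.1133, 0.0344, -0.135, 0.0, 0.0, 0.0],[0.1133, 0.0344, -0.135, 0.0, 0.0, 0.0],[0.1133, 0.0344, -0.135, 0.0, 0.0, 0.0],[0.1133, 0.0344, -0.135, 0.0, 0.0, 0.0]]
[[0.1133, 0.0344, -0.135, 0.0, 0.0, 0.0],[0.1133, 0.0344, -0.135, 0.0, 0.0, 0.0],[0.1133, 0.0344, -0.135, 0.0, 0.0, 0.0],[0.1133, 0.0344, -0.135, 0.0, 0.0, 0.0],[0.1133, 0.0344, -0.135, 0.0, 0.0, 0.0],[0.1133, 0.0344, -0.135, 0.0, 0.0, 0.0],[0.1133, 0.0344, -0.135, 0.0, 0.0, 0.0],[0.1133, 0.0344, -0.135, 0.0, 0.0, 0.0]]
max shift mm 7.2 turn 0.00
```

step_arm([
  [-0.17,0,0.187,0,0,0],
  [-0.17,0,0.187,0,0,0],
  [-0.17,0,0.187,0,0,0],
  [0.008,-0.103,-0.009,0.0098,0,0.0082],
  [0.002,-0.103,-0.003,0.0098,0,0.0082],
  [-0.003,-0.103,0.003,0.0098,0,0.0082],
  [0,0,0,0,0,0],
])

```text
t: 13.18
eef_pos: [0.4398, 0.0256, 0.0165]
tool_rot: [0.271, 0.695, 0.582, -0.325]
contact_force: [0.3, 0.2, 0.3]
gripper_width: 0.449
```

```bash
python3 look.py .449 .077 .038 80 e
```

```text
[0.4398 0.0256 0.0165] q [-0.07  0.65  0.49  2.27 -1.28  1.04  1.3 ] F [0.3 0.2 0.3] t 13.175
scene [0.4489 0.0771] sd 0.001 527 lean mm [-0.2  0.3]
side [0.4497 0.0775] sd 0.0007 864 lean mm [ 0.  -0.2]
bottle [0.4493 0.0773] local [-0.0622  0.0917] tcp rel along/left -0.0526 0.0004
```

step_arm([
  [0.117,0,-0.139,0,0,0],
  [0.117,0,-0.139,0,0,0],
  [0.117,0,-0.139,0,0,0],
  [0.117,0,-0.139,0,0,0],
  [0.113,0.034,-0.135,0,0,0],
  [0.113,0.034,-0.135,0,0,0],
])

```text
t: 14.02
eef_pos: [0.4511, 0.0678, 0.0162]
tool_rot: [0.272, 0.694, 0.582, -0.325]
contact_force: [-1.4, -3.8, 0.9]
gripper_width: 0.45
```

```bash
python3 look.py .454 .09 .038 80 f
```

```text
[0.4511 0.0678 0.0162] q [-0.11  0.63  0.41  2.28 -1.33  0.97  1.26] F [-1.4 -3.8  0.9] t 14.025
scene [0.4532 0.0871] sd 0.001 520 lean mm [-0.   0.1]
side [0.4543 0.0891] sd 0.0006 859 lean mm [ 0.  -0.2]
bottle [0.4537 0.0881] local [-0.0506  0.0918] tcp rel along/left -0.0205 -0.001
```

step_arm([
  [0.113,0.034,-0.135,0,0,0],
  [0.113,0.034,-0.135,0,0,0],
  [0.113,0.034,-0.135,0,0,0],
])

```text
t: 14.5
eef_pos: [0.459, 0.0886, 0.0163]
tool_rot: [0.272, 0.694, 0.582, -0.324]
contact_force: [-1.0, -3.5, 0.5]
gripper_width: 0.444
```

```bash
python3 look.py .461 .107 .038 80 g
```

```text
[0.459  0.0886 0.0163] q [-0.1   0.61  0.33  2.28 -1.35  0.92  1.22] F [-1.  -3.5  0.5] t 14.5
scene [0.461  0.1078] sd 0.001 507 lean mm [-0.4 -0.1]
side [0.4621 0.1099] sd 0.0006 857 lean mm [ 0. -0.]
bottle [0.4616 0.1088] local [-0.0284  0.0927] tcp rel along/left -0.0204 -0.001
```

step_arm([
  [0.113,0.034,-0.135,0,0,0],
  [0.113,0.034,-0.135,0,0,0],
  [0.113,0.034,-0.135,0,0,0],
  [0.113,0.034,-0.135,0,0,0],
])

```text
t: 15.1
eef_pos: [0.4692, 0.1155, 0.0164]
tool_rot: [0.272, 0.694, 0.582, -0.324]
contact_force: [-1.3, -3.1, 1.0]
gripper_width: 0.449
```

```bash
python3 look.py .471 .136 .038 80 h
```

```text
[0.4692 0.1155 0.0164] q [-0.06  0.59  0.21  2.27 -1.36  0.84  1.16] F [-1.3 -3.1  1. ] t 15.1
scene [0.4712 0.1348] sd 0.0009 424 lean mm [ 0.1 -0.2]
side [0.4722 0.1367] sd 0.0006 858 lean mm [ 0.  -0.2]
bottle [0.4717 0.1358] local [0.0003 0.0938] tcp rel along/left -0.0204 -0.001
```

step_arm([
  [0.113,0.034,-0.135,0,0,0],
  [0.113,0.034,-0.135,0,0,0],
  [0.113,0.034,-0.135,0,0,0],
  [0.113,0.034,-0.135,0,0,0],
])

```text
t: 15.7
eef_pos: [0.4795, 0.1422, 0.0164]
tool_rot: [0.272, 0.694, 0.582, -0.324]
contact_force: [-1.0, -3.5, 1.1]
gripper_width: 0.446
```

```bash
python3 look.py .481 .163 .038 80 i
```

```text
[0.4795 0.1422 0.0164] q [-0.02  0.59  0.08  2.25 -1.36  0.76  1.11] F [-1.  -3.5  1.1] t 15.7
scene [0.4814 0.1618] sd 0.001 454 lean mm [ 0.5 -0.8]
side [0.4823 0.1633] sd 0.0005 863 lean mm [ 0.4 -0.2]
bottle [0.4819 0.1626] local [0.0289 0.0949] tcp rel along/left -0.0205 -0.0012
```

View pics/scene_i.png

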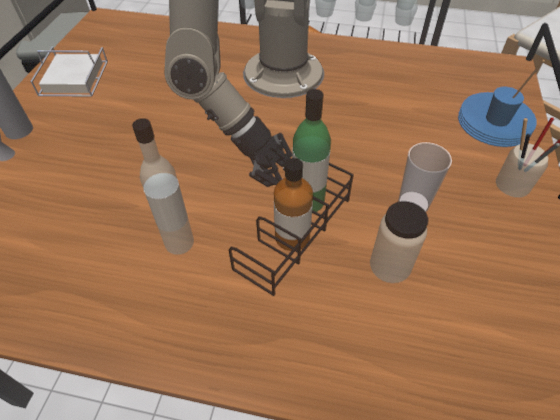

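```bash
python3 - <<'E'
from h import *
p,r=cur()
for n in["scene","side"]:
    pi,d=bot.read_camera(n);P=cloud(n,d)
    l=np.stack([(P[...,:2]-SO)@U,(P[...,:2]-SO)@V],-1)
    m=np.isfinite(P[...,2])&(P[...,2]>.02)&(P[...,2]<.2)&(l[...,0]<.03)&(l[...,0]>-.15)&(l[...,1]>-.02)&(l[...,1]<.2)&(np.hypot(P[...,0]-.4819,P[...,1]-.1626)>.041)
    T=np.full((420,440,3),255,np.uint8)
    T2=T.copy()
    for (x,y),z,c in zip(l[m],P[m][:,2],pi[m]):
        a,b=int((x+.16)*2000),int((.2-y)*2000)
        if 0<=a<440 and 0<=b<420:T[b,a]=c[::-1]
        b=int((.2-z)*2000)
        if 0<=a<440 and 0<=b<420:T2[b,a]=c[::-1]
    cv2.imwrite(f"pics/hand_{n}.png",np.hstack([T,T2])[:, :800])
    hd=m&(P[...,2]<.094)
    for z in(.03,.05,.07,.09):
        k=m&(abs(P[...,2]-z)<.01);print(n,z,k.sum(),"xmax",l[k][:,0].max() if k.any() else 0,"y",(l[k][:,1].min(),l[k][:,1].max()) if k.any() else 0)
E
```

```text
scene 0.03 0 xmax 0 y 0
scene 0.05 0 xmax 0 y 0
scene 0.07 77 xmax -0.020570929880421078 y (np.float64(0.024099302508894225), np.float64(0.1279406972264551))
scene 0.09 326 xmax -0.01861415002833624 y (np.float64(0.011456549507426486), np.float64(0.1328235802387632))
side 0.03 22 xmax 0.005796390140922191 y (np.float64(0.11013693773839985), np.float64(0.14842710522130237))
side 0.05 132 xmax 0.029363829703023127 y (np.float64(0.10564213557404077), np.float64(0.1492081830414878))
side 0.07 183 xmax 0.006044347071275557 y (np.float64(0.10050300938902744), np.float64(0.14888486613978183))
side 0.09 338 xmax 0.02983766209446752 y (np.float64(0.09233427985948935), np.float64(0.14935895394088117))
```

View pics/hand_scene.png

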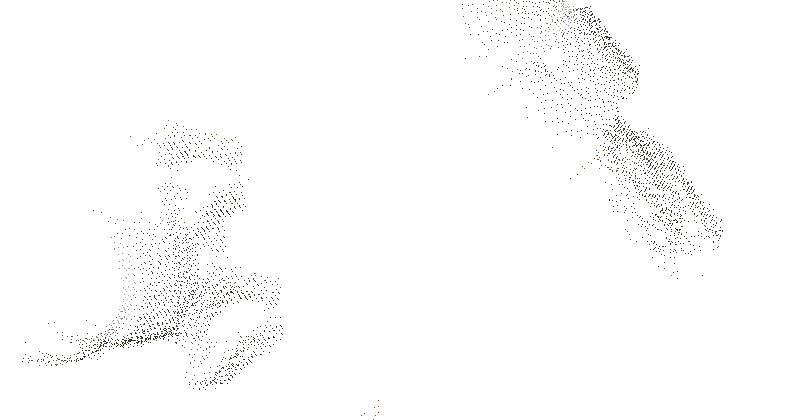

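View pics/hand_side.png

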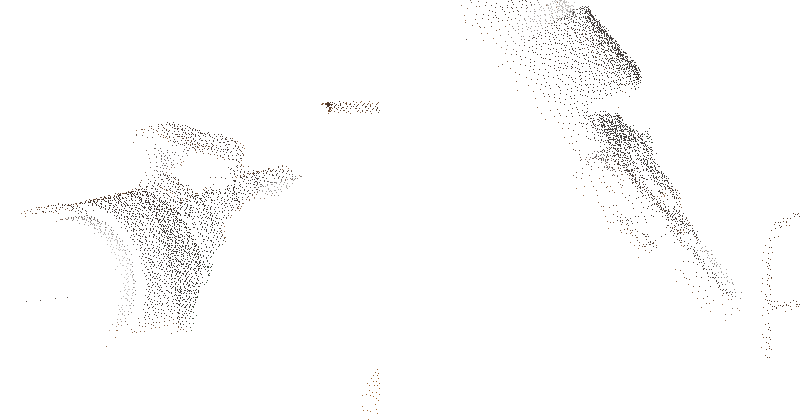

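step_arm([
  [0.113,0.034,-0.135,0,0,0],
  [0.113,0.034,-0.135,0,0,0],
  [0.06,0.02,-0.072,0,0,0],
  [0,0,0,0,0,0],
])

```text
t: 16.4
eef_pos: [0.486, 0.1593, 0.0165]
tool_rot: [0.272, 0.694, 0.582, -0.324]
contact_force: [-0.8, -1.0, -1.2]
gripper_width: 0.451
```

```bash
python3 look.py .488 .179 .038 80 j
```

```text
[0.486  0.1593 0.0165] q [-0.    0.58  0.01  2.24 -1.36  0.71  1.08] F [-0.8 -1.  -1.2] t 16.4
scene [0.4882 0.1792] sd 0.0009 515 lean mm [ 0.  -0.5]
side [0.4887 0.1794] sd 0.0006 872 lean mm [ 0.4 -0.3]
bottle [0.4884 0.1793] local [0.0469 0.0953] tcp rel along/left -0.0201 -0.001
```

View pics/side_j.png

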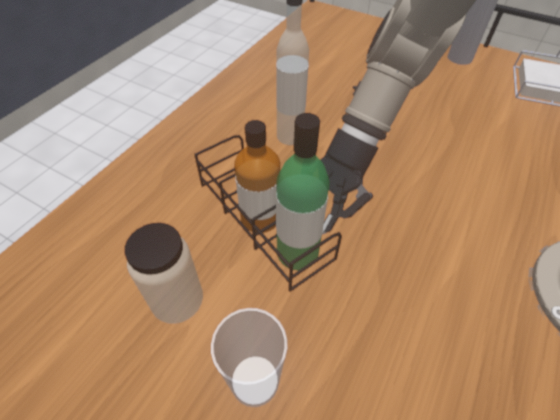

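```bash
python3 -c "
from h import *
f=lambda d:np.array([np.cos(np.radians(d)),np.sin(np.radians(d))])
c=np.array([.6535,-.087]);g=wor([-.05,-.102]);d=g-c;a=np.degrees(np.arctan2(d[1],d[0]));print(g,a,np.hypot(*d))
p,r=cur()
s=rows(np.r_[p[:2]-.03*U,.017],r,3)
s=rows([.46,.03,.03],toolR(87,40),5,s)
s=rows([.50,-.17,.03],toolR(a,40),8,s)
s=rows(np.r_[c-.085*f(a),.025],toolR(a,40),8,s)
"
```

```text
[0.63252907 0.01327125] 101.81268716530651 0.10244073641471688
[[-0.1597, -0.0556, 0.1842, 0.0, 0.0, 0.0],[-0.1597, -0.0556, 0.1842, 0.0, 0.0, 0.0],[-0.1597, -0.0556, 0.1842, 0.0, 0.0, 0.0]]
max shift mm 10.0 turn 0.00
[[-0.3791, 0.0182, 0.3507, -0.003, -0.0, -0.0025],[-0.3793, 0.0056, 0.3509, -0.003, -0.0, -0.0025],[-0.3793, -0.0069, 0.3509, -0.003, -0.0, -0.0025],[-0.3791, -0.0195, 0.3507, -0.003, -0.0, -0.0025],[-0.3787, -0.0321, 0.3502, -0.003, -0.0, -0.0025]]
max shift mm 20.7 turn 1.41
[[-0.397, 0.1575, 0.4731, -0.0039, 0.0, -0.0033],[-0.4001, 0.1375, 0.4768, -0.0039, -0.0, -0.0033],[-0.4027, 0.1173, 0.4799, -0.0039, 0.0, -0.0033],[-0.4049, 0.097, 0.4826, -0.0039, -0.0, -0.0033],[-0.4067, 0.0766, 0.4847, -0.0039, 0.0, -0.0033],[-0.4081, 0.0561, 0.4864, -0.0039, 0.0, -0.0033],[-0.4091, 0.0356, 0.4875, -0.0039, 0.0, -0.0033],[-0.4096, 0.015, 0.4881, -0.0039, 0.0, -0.0033]]
max shift mm 25.5 turn 1.84
[[-0.0587, 0.5226, 0.0943, 0.0, 0.0, 0.0],[-0.0587, 0.5226, 0.0943, 0.0, 0.0, 0.0],[-0.0587, 0.5226, 0.0943, 0.0, 0.0, 0.0],[-0.0587, 0.5226, 0.0943, 0.0, 0.0, 0.0],[-0.0587, 0.5226, 0.0943, 0.0, 0.0, 0.0],[-0.0587, 0.5226, 0.0943, 0.0, 0.0, 0.0],[-0.0587, 0.5226, 0.0943, 0.0, 0.0, 0.0],[-0.0587, 0.5226, 0.0943, 0.0, 0.0, 0.0]]
max shift mm 21.4 turn 0.00
```

step_arm([
  [-0.16,-0.056,0.184,0,0,0],
  [-0.16,-0.056,0.184,0,0,0],
  [-0.16,-0.056,0.184,0,0,0],
  [-0.38,0.02,0.35,-0.003,0,-0.0025],
  [-0.38,0.005,0.35,-0.003,0,-0.0025],
  [-0.38,-0.007,0.35,-0.003,0,-0.0025],
  [-0.38,-0.02,0.35,-0.003,0,-0.0025],
  [-0.38,-0.03,0.35,-0.003,0,-0.0025],
])

```text
t: 17.5
eef_pos: [0.4595, 0.0283, 0.0304]
tool_rot: [0.291, 0.657, 0.624, -0.307]
contact_force: [0.2, 0.5, -0.5]
gripper_width: 0.449
```

step_arm([
  [-0.4,0.16,0.475,-0.0039,0,-0.0033],
  [-0.4,0.14,0.475,-0.0039,0,-0.0033],
  [-0.4,0.12,0.48,-0.0039,0,-0.0033],
  [-0.4,0.1,0.48,-0.0039,0,-0.0033],
  [-0.41,0.08,0.485,-0.0039,0,-0.0033],
  [-0.41,0.06,0.485,-0.0039,0,-0.0033],
  [-0.41,0.04,0.49,-0.0039,0,-0.0033],
  [-0.41,0.015,0.49,-0.0039,0,-0.0033],
])

```text
t: 18.5
eef_pos: [0.5, -0.1719, 0.0304]
tool_rot: [0.327, 0.572, 0.703, -0.267]
contact_force: [1.1, -0.4, 0.5]
gripper_width: 0.445
```

```bash
python3 look.py .488 .179 .038 80 k;python3 look.py .6535 -.087 .031 101.8 k2; python3 -c "
from h import *
f=lambda d:np.array([np.cos(np.radians(d)),np.sin(np.radians(d))]);c=np.array([.6535,-.087]);a=101.8
s=rows(np.r_[c-.08*f(a),.025],toolR(a,40),8)
s=rows(np.r_[c-.035*f(a),.013],toolR(a,40),4,s)
"
```

```text
[ 0.5    -0.1719  0.0304] q [ 0.34  0.8   0.28  1.71 -0.69  1.31  1.21] F [ 1.1 -0.4  0.5] t 18.5
scene [0.4883 0.1791] sd 0.0009 521 lean mm [ 0.1 -0.5]
side [0.4888 0.1795] sd 0.0005 861 lean mm [ 0.3 -0.3]
bottle [0.4885 0.1793] local [0.047  0.0952] tcp rel along/left -0.3439 -0.0723
[ 0.5007 -0.174   0.0299] q [ 0.34  0.8   0.28  1.71 -0.69  1.31  1.21] F [ 0.5  0.3 -0.3] t 18.6
scene [ 0.6532 -0.0873] sd 0.0008 490 lean mm [ 0.1 -0. ]
side [ 0.6538 -0.0865] sd 0.0009 557 lean mm [0.  0.1]
bottle [ 0.6535 -0.0869] local [-0.1341 -0.1602] tcp rel along/left -0.054 0.1674
[[-0.0466, 0.5231, 0.0793, -0.0001, -0.0, -0.0],[-0.0467, 0.5231, 0.0795, -0.0001, -0.0, -0.0],[-0.0467, 0.5231, 0.0798, -0.0001, -0.0, -0.0],[-0.0468, 0.523, 0.08, -0.0001, -0.0, -0.0],[-0.0468, 0.523, 0.0802, -0.0001, -0.0, -0.0],[-0.0469, 0.5229, 0.0805, -0.0001, -0.0, -0.0],[-0.0469, 0.5229, 0.0807, -0.0001, -0.0, -0.0],[-0.047, 0.5229, 0.081, -0.0001, -0.0, -0.0]]
max shift mm 21.2 turn 0.04
[[0.2382, 0.0, -0.1672, 0.0, 0.0, 0.0],[0.2382, 0.0, -0.1672, 0.0, 0.0, 0.0],[0.2382, 0.0, -0.1672, 0.0, 0.0, 0.0],[0.2382, 0.0, -0.1672, 0.0, 0.0, 0.0]]
max shift mm 11.6 turn 0.00
```

step_arm([
  [-0.18,0.4,0.32,0,0,0],
  [-0.18,0.52,0.32,0,0,0],
  [0,0.52,0,0,0,0],
  [0,0.52,0,0,0,0],
  [0,0.52,0,0,0,0],
  [0,0.52,0,0,0,0],
  [0,0.6,0,0,0,0],
  [0,0.585,0,0,0,0],
])

```text
t: 19.7
eef_pos: [0.6704, -0.1631, 0.0248]
tool_rot: [0.327, 0.572, 0.703, -0.267]
contact_force: [1.0, 0.9, 0.4]
gripper_width: 0.447
```

```bash
python3 look.py .6535 -.087 .031 101.8 l; python3 -c "
from h import *
f=lambda d:np.array([np.cos(np.radians(d)),np.sin(np.radians(d))]);c=np.array([.6535,-.087]);a=101.8
s=rows(np.r_[c-.03*f(a),.013],toolR(a,40),4)
"
```

```text
[ 0.6704 -0.1631  0.0248] q [ 0.28  0.98  0.26  1.3  -0.74  1.45  0.99] F [1.  0.9 0.4] t 19.7
scene [ 0.6531 -0.0873] sd 0.0008 499 lean mm [ 0. -0.]
side [ 0.6538 -0.0865] sd 0.001 555 lean mm [-0.1 -0. ]
bottle [ 0.6535 -0.0869] local [-0.1342 -0.1602] tcp rel along/left -0.0781 -0.001
[[0.2446, -0.0166, -0.1756, 0.0001, -0.0001, 0.0],[0.2445, -0.0166, -0.1757, 0.0001, -0.0001, 0.0],[0.2444, -0.0167, -0.1758, 0.0001, -0.0001, 0.0],[0.2443, -0.0168, -0.1759, 0.0001, -0.0001, 0.0]]
max shift mm 12.1 turn 0.05
```

step_arm([
  [0.24,-0.008,-0.17,0,0,0],
  [0.24,-0.008,-0.17,0,0,0],
  [0.24,-0.008,-0.17,0,0,0],
  [0.24,-0.008,-0.17,0,0,0],
  [0.08,0,-0.096,0,0,0],
  [0.08,0,-0.096,0,0,0],
  [0.08,0,-0.096,0,0,0],
  [0.08,0,-0.096,0,0,0],
])

```text
t: 20.8
eef_pos: [0.6559, -0.1011, 0.0129]
tool_rot: [0.328, 0.572, 0.703, -0.268]
contact_force: [0.0, -0.8, 0.1]
gripper_width: 0.452
```

```bash
python3 look.py .6525 -.083 .031 101.8 m; python3 - <<'E'
from h import *
p,d=bot.read_camera("wrist");cv2.imwrite("pics/wrist_m.png",p[:,:,::-1])
E
```

```text
[ 0.6559 -0.1011  0.0129] q [ 0.21  0.94  0.24  1.43 -0.77  1.35  0.99] F [ 0.  -0.8  0.1] t 20.8
scene [ 0.6533 -0.0875] sd 0.0008 494 lean mm [ 0.  -0.1]
side [ 0.6537 -0.0866] sd 0.0009 554 lean mm [ 0.  -0.1]
bottle [ 0.6535 -0.087 ] local [-0.1342 -0.1603] tcp rel along/left -0.0143 0.0005
```

View pics/wrist_m.png

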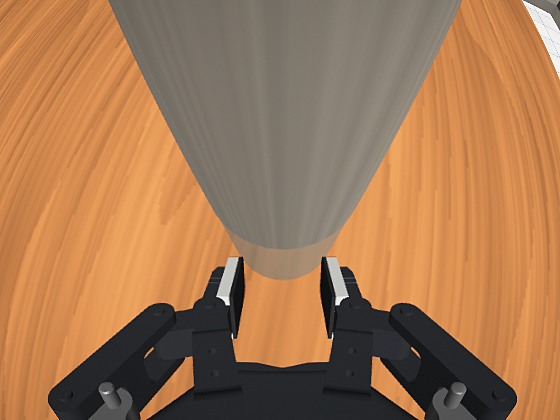

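step_arm([
  [0.05,0,-0.06,0,0,0],
  [0.08,0,-0.095,0,0,0],
  [0.1,0,-0.119,0,0,0],
  [0.11,0,-0.131,0,0,0],
  [0.11,0,-0.131,0,0,0],
  [0.11,0,-0.131,0,0,0],
  [0.11,0,-0.131,0,0,0],
])

```text
t: 21.82
eef_pos: [0.6473, -0.0597, 0.0129]
tool_rot: [0.328, 0.572, 0.703, -0.267]
contact_force: [0.4, -2.5, 0.0]
gripper_width: 0.452
```

```bash
python3 look.py .6435 -.043 .031 101.8 n
```

```text
[ 0.6473 -0.0597  0.0129] q [ 0.17  0.9   0.22  1.5  -0.79  1.3   0.98] F [ 0.4 -2.5  0. ] t 21.825
scene [ 0.6445 -0.0487] sd 0.0008 474 lean mm [0.  0.1]
side [ 0.6447 -0.0461] sd 0.0009 561 lean mm [-0.1  0.5]
bottle [ 0.6446 -0.0474] local [-0.1012 -0.1367] tcp rel along/left -0.0126 -0.0002
```

step_arm([
  [0.11,0,-0.131,0,0,0],
  [0.11,0,-0.131,0,0,0],
  [0.11,0,-0.131,0,0,0],
  [0.11,0,-0.131,0,0,0],
  [0.11,0,-0.131,0,0,0],
  [0.11,0,-0.131,0,0,0],
  [0.11,0,-0.131,0,0,0],
  [0.11,0,-0.131,0,0,0],
])

```text
t: 22.92
eef_pos: [0.6363, -0.0062, 0.0128]
tool_rot: [0.328, 0.572, 0.703, -0.267]
contact_force: [0.6, -1.4, -0.2]
gripper_width: 0.451
```

```bash
python3 look.py .634 .008 .031 101.8 o
```

```text
[ 0.6363 -0.0062  0.0128] q [ 0.11  0.87  0.2   1.58 -0.82  1.23  0.97] F [ 0.6 -1.4 -0.2] t 22.925
scene [0.6335 0.0046] sd 0.0007 463 lean mm [0. 0.]
side [0.6337 0.0074] sd 0.0008 601 lean mm [0.  0.5]
bottle [0.6336 0.006 ] local [-0.0563 -0.1058] tcp rel along/left -0.0125 -0.0001
```

View pics/side_o.png

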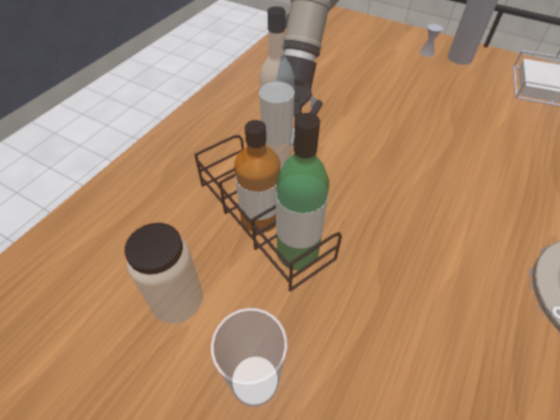

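```bash
python3 -c "
from h import *
c=np.array([.6336,.0060]);f=lambda d:np.array([np.cos(np.radians(d)),np.sin(np.radians(d))])
p,r=cur()
print('backoff');s=rows(np.r_[c-.05*f(101.8),.0145],r,4)
print('turn');s=rows(np.r_[c-.05*f(70),.0145],toolR(70,40),5,s)
print('fwd contact');s=rows(np.r_[c-.018*f(70),.0145],toolR(70,40),4,s)
g=wor([.043,-.102]);d=g-c;print(np.degrees(np.arctan2(d[1],d[0])),np.hypot(*d))
s=rows(np.r_[g-.018*f(70),.0145],toolR(70,40),14,s)
"
```

```text
backoff
[[-0.1624, -0.0009, 0.1785, 0.0, 0.0, 0.0],[-0.1624, -0.0009, 0.1785, 0.0, 0.0, 0.0],[-0.1624, -0.0009, 0.1785, 0.0, 0.0, 0.0],[-0.1624, -0.0009, 0.1785, 0.0, 0.0, 0.0]]
max shift mm 9.7 turn 0.00
turn
[[0.0242, -0.1318, -0.0286, 0.0135, -0.0, 0.0114],[0.0146, -0.1351, -0.0172, 0.0135, -0.0, 0.0114],[0.0049, -0.1368, -0.0057, 0.0135, -0.0, 0.0114],[-0.0049, -0.1368, 0.0059, 0.0135, -0.0, 0.0114],[-0.0146, -0.1351, 0.0174, 0.0135, -0.0, 0.0114]]
max shift mm 5.5 turn 6.36
fwd contact
[[0.1286, 0.0, -0.1532, 0.0, 0.0, 0.0],[0.1286, 0.0, -0.1532, 0.0, 0.0, 0.0],[0.1286, 0.0, -0.1532, 0.0, 0.0, 0.0],[0.1286, 0.0, -0.1532, 0.0, 0.0, 0.0]]
max shift mm 8.0 turn 0.00
69.31633939541359 0.09935577090854913
[[0.114, 0.0021, -0.1359, 0.0, 0.0, 0.0],[0.114, 0.0021, -0.1359, 0.0, 0.0, 0.0],[0.114, 0.0021, -0.1359, 0.0, 0.0, 0.0],[0.114, 0.0021, -0.1359, 0.0, 0.0, 0.0],[0.114, 0.0021, -0.1359, 0.0, 0.0, 0.0],[0.114, 0.0021, -0.1359, 0.0, 0.0, 0.0],[0.114, 0.0021, -0.1359, 0.0, 0.0, 0.0],[0.114, 0.0021, -0.1359, 0.0, 0.0, 0.0]]
[[0.114, 0.0021, -0.1359, 0.0, 0.0, 0.0],[0.114, 0.0021, -0.1359, 0.0, 0.0, 0.0],[0.114, 0.0021, -0.1359, 0.0, 0.0, 0.0],[0.114, 0.0021, -0.1359, 0.0, 0.0, 0.0],[0.114, 0.0021, -0.1359, 0.0, 0.0, 0.0],[0.114, 0.0021, -0.1359, 0.0, 0.0, 0.0]]
max shift mm 7.1 turn 0.00
```

step_arm([
  [-0.162,0,0.178,0,0,0],
  [-0.162,0,0.178,0,0,0],
  [-0.162,0,0.178,0,0,0],
  [-0.162,0,0.178,0,0,0],
])

```text
t: 23.52
eef_pos: [0.6443, -0.0454, 0.0143]
tool_rot: [0.328, 0.572, 0.703, -0.268]
contact_force: [0.8, 0.2, 0.1]
gripper_width: 0.451
```

step_arm([
  [0.024,-0.132,-0.029,0.0135,0,0.0114],
  [0.015,-0.135,-0.017,0.0135,0,0.0114],
  [0.005,-0.137,-0.006,0.0135,0,0.0114],
  [-0.005,-0.137,0.006,0.0135,0,0.0114],
  [-0.015,-0.135,0.017,0.0135,0,0.0114],
  [0,0,0,0,0,0],
], fingers=0.4)

```text
t: 24.28
eef_pos: [0.6154, -0.0426, 0.0145]
tool_rot: [0.242, 0.743, 0.519, -0.347]
contact_force: [1.0, -0.0, 0.7]
gripper_width: 0.299
```

```bash
python3 look.py .6336 .006 .031 70 p; python3 - <<'E'
from h import *
p,d=bot.read_camera("wrist");cv2.imwrite("pics/wrist_p.png",p[:,:,::-1])
E
```

```text
[ 0.6154 -0.0426  0.0145] q [ 0.19  0.73  0.2   1.91 -1.15  0.94  0.92] F [ 1.  -0.   0.7] t 24.275
scene [0.6332 0.006 ] sd 0.0008 461 lean mm [0.2 0.1]
side [0.6338 0.0068] sd 0.0008 603 lean mm [-0.1  0.2]
bottle [0.6335 0.0064] local [-0.056  -0.1056] tcp rel along/left -0.0523 0.0002
```

View pics/wrist_p.png

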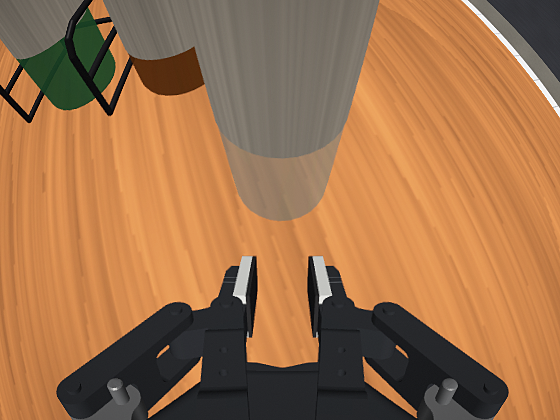

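step_arm([
  [0.129,0,-0.154,0,0,0],
  [0.129,0,-0.154,0,0,0],
  [0.129,0,-0.154,0,0,0],
  [0.08,0,-0.095,0,0,0],
  [0.08,0.001,-0.095,0,0,0],
  [0.1,0.002,-0.119,0,0,0],
  [0.114,0.002,-0.136,0,0,0],
  [0.114,0.002,-0.136,0,0,0],
])

```text
t: 25.42
eef_pos: [0.636, 0.0087, 0.0143]
tool_rot: [0.243, 0.743, 0.519, -0.347]
contact_force: [0.3, -1.9, 0.3]
gripper_width: 0.299
```

```bash
python3 look.py .64 .024 .031 70 q
```

```text
[0.636  0.0087 0.0143] q [ 0.12  0.72  0.17  1.91 -1.2   0.88  0.87] F [ 0.3 -1.9  0.3] t 25.425
scene [0.6402 0.0238] sd 0.0007 466 lean mm [ 0. -0.]
side [0.641  0.0266] sd 0.0007 545 lean mm [0.1 0.4]
bottle [0.6406 0.0252] local [-0.0359 -0.1048] tcp rel along/left -0.0171 -0.0013
```

step_arm([
  [0.114,0.002,-0.136,0,0,0],
  [0.114,0.002,-0.136,0,0,0],
  [0.114,0.002,-0.136,0,0,0],
  [0.114,0.002,-0.136,0,0,0],
  [0.114,0.002,-0.136,0,0,0],
])

```text
t: 26.15
eef_pos: [0.6485, 0.0425, 0.0144]
tool_rot: [0.243, 0.743, 0.519, -0.346]
contact_force: [-1.1, -2.8, 1.3]
gripper_width: 0.3
```

```bash
python3 look.py .653 .058 .031 70 r
```

```text
[0.6485 0.0425 0.0144] q [ 0.08  0.72  0.15  1.91 -1.22  0.85  0.84] F [-1.1 -2.8  1.3] t 26.15
scene [0.6528 0.0575] sd 0.0006 457 lean mm [-0.  -0.2]
side [0.6536 0.0604] sd 0.0006 320 lean mm [-0.6  0.3]
bottle [0.6532 0.0589] local [ 1.000e-04 -1.033e-01] tcp rel along/left -0.0171 -0.0012
```

View pics/scene_r.png

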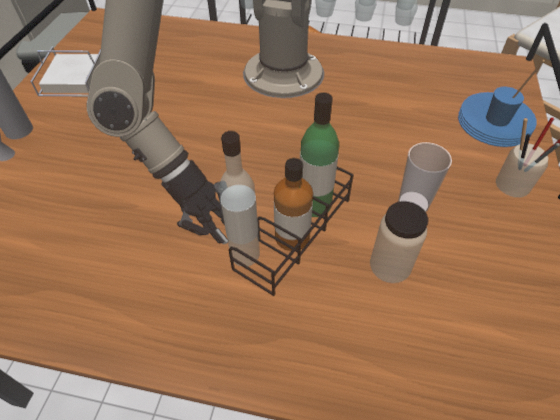

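step_arm([
  [0.114,0.002,-0.136,0,0,0],
  [0.114,0.002,-0.136,0,0,0],
  [0.114,0.002,-0.136,0,0,0],
  [0.1,0.002,-0.119,0,0,0],
])

```text
t: 26.75
eef_pos: [0.6583, 0.0683, 0.0144]
tool_rot: [0.243, 0.743, 0.519, -0.346]
contact_force: [-1.7, -3.4, 0.1]
gripper_width: 0.298
```

```bash
python3 look.py .663 .086 .031 70 s; python3 - <<'E'
from h import *
pi,d=bot.read_camera("scene");P=cloud("scene",d)
l=np.stack([(P[...,:2]-SO)@U,(P[...,:2]-SO)@V],-1)
for z in(.03,.05,.07,.09):
    for lo,hi in((-.19,-.149),(-.149,-.055),(-.055,0)):
        k=(abs(P[...,2]-z)<.01)&(l[...,0]<-.005)&(l[...,0]>-.15)&(l[...,1]>lo)&(l[...,1]<hi)
        if k.any():print(z,(lo,hi),k.sum(),"xmax",np.percentile(l[k][:,0],99).round(3),"y",l[k][:,1].min().round(3),l[k][:,1].max().round(3))
E
```

```text
[0.6583 0.0683 0.0144] q [ 0.04  0.72  0.13  1.9  -1.24  0.82  0.82] F [-1.7 -3.4  0.1] t 26.75
scene [0.6626 0.0833] sd 0.0007 451 lean mm [-0.2  0.1]
side [0.6636 0.0858] sd 0.0007 404 lean mm [-3.2  0.5]
bottle [0.6631 0.0845] local [ 0.0275 -0.1025] tcp rel along/left -0.0169 -0.001
0.05 (-0.149, -0.055) 67 xmax -0.005 y -0.132 -0.091
0.07 (-0.19, -0.149) 15 xmax -0.038 y -0.157 -0.149
0.07 (-0.149, -0.055) 188 xmax -0.01 y -0.149 -0.063
0.09 (-0.19, -0.149) 62 xmax -0.028 y -0.17 -0.149
0.09 (-0.149, -0.055) 254 xmax -0.025 y -0.149 -0.057
```

step_arm([
  [0.114,0,-0.136,0,0,0],
  [0.1,0,-0.119,0,0,0],
  [0.04,0,-0.048,0,0,0],
  [0,0,0,0,0,0],
])

```text
t: 27.4
eef_pos: [0.6636, 0.0831, 0.0144]
tool_rot: [0.243, 0.743, 0.519, -0.346]
contact_force: [0.5, 0.3, 0.8]
gripper_width: 0.3
```

```bash
python3 look.py .669 .1 .031 70 u
```

```text
[0.6636 0.0831 0.0144] q [ 0.02  0.72  0.13  1.9  -1.25  0.81  0.8 ] F [0.5 0.3 0.8] t 27.4
scene [0.6682 0.0984] sd 0.0006 465 lean mm [-0.2  0.2]
side [0.6688 0.0993] sd 0.0007 527 lean mm [-1.3 -0.1]
bottle [0.6685 0.0989] local [ 0.0428 -0.1018] tcp rel along/left -0.0165 -0.0008
```

Front face about 12 mm inside. Back straight out along −u, then inspect with the view clear.

step_arm([
  [-0.129,0,0.153,0,0,0],
  [-0.129,0,0.153,0,0,0],
  [-0.129,0,0.153,0,0,0],
  [-0.25,0,0.28,0,0,0],
  [-0.35,0,0.38,0,0,0],
  [-0.35,0,0.38,0,0,0],
  [-0.35,0,0.38,0,0,0],
  [-0.35,0,0.38,0,0,0],
])

```text
t: 28.5
eef_pos: [0.6213, -0.0334, 0.0189]
tool_rot: [0.243, 0.743, 0.519, -0.347]
contact_force: [-0.4, 0.1, 0.4]
gripper_width: 0.301
```

step_arm([
  [-0.35,0,0.38,0,0,0],
  [-0.35,0,0.38,0,0,0],
  [-0.2,0,0.23,0,0,0],
  [0,0,0,0,0,0],
  [0,0,0,0,0,0],
])

```text
t: 29.12
eef_pos: [0.6036, -0.0808, 0.021]
tool_rot: [0.242, 0.743, 0.519, -0.346]
contact_force: [0.2, 0.3, -0.1]
gripper_width: 0.298
```

```bash
python3 look.py .6685 .0989 .031 70 v;python3 look.py .4885 .1793 .038 70 w; python3 - <<'E'
from h import *
for n in("scene","side"):
    pi,d=bot.read_camera(n);P=cloud(n,d);P0=cloud(n,np.load(n+"0.npy"))
    for z in((.1,.22),):
      for Q in(P0,P):print(n,"stock",bottle(Q,(.5885,.1465),.038,.1,.13,.05)[0][0].round(4))
    l=np.stack([(P[...,:2]-SO)@U,(P[...,:2]-SO)@V],-1)
    for lo,hi in((.05,.14),(-.14,-.065)):
        k=(P[...,2]>.012)&(P[...,2]<.3)&(l[...,1]>lo)&(l[...,1]<hi)&(l[...,0]>-.05)&(l[...,0]<.1);print("front-most x",np.percentile(l[k][:,0],[0,.5,2]).round(4))
E
```

```text
[ 0.6036 -0.0808  0.021 ] q [ 0.24  0.73  0.23  1.9  -1.11  0.99  0.93] F [ 0.2  0.3 -0.1] t 29.125
scene [0.6682 0.0985] sd 0.0007 467 lean mm [-0.2  0.1]
side [0.6687 0.0994] sd 0.0007 530 lean mm [-1.  0.]
bottle [0.6684 0.0989] local [ 0.0429 -0.1018] tcp rel along/left -0.191 -0.0005
[ 0.6035 -0.0805  0.021 ] q [ 0.24  0.73  0.23  1.9  -1.11  0.99  0.93] F [ 0.1  0.9 -0.4] t 29.225
scene [0.4882 0.1791] sd 0.0009 518 lean mm [-0.1 -0.5]
side [0.4888 0.1796] sd 0.0005 855 lean mm [ 0.3 -0.4]
bottle [0.4885 0.1794] local [0.047  0.0952] tcp rel along/left -0.2049 -0.197
scene stock [0.5881 0.146 ]
scene stock [0.5881 0.146 ]
front-most x [0.0133 0.0175 0.0234]
front-most x [0.017  0.0222 0.0263]
side stock [0.5887 0.1466]
side stock [0.5886 0.1465]
front-most x [0.0135 0.0235 0.029 ]
front-most x [0.0152 0.021  0.0251]
```

View pics/scene_w.png

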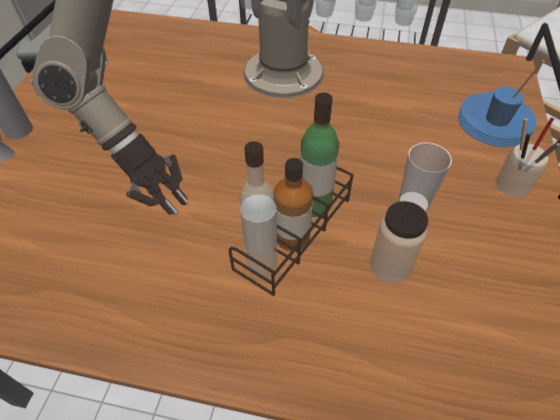

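View pics/side_w.png

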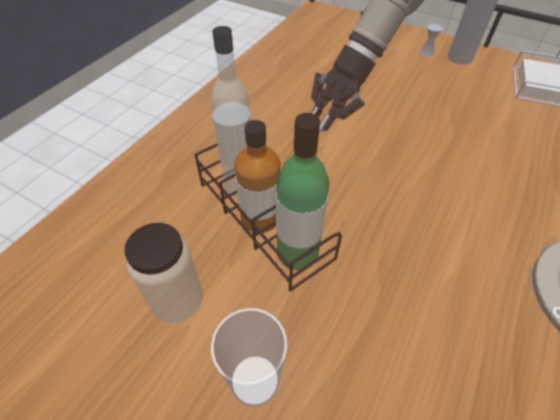

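Both bottles stand upright in their bays: green at scene px (318,165) and slim at (260,235). The arm is clear at (160,185), and the bystanders haven't moved. I'm handing in now.

```bash
python3 -c "
from station import bot
print(bot.hand_in())"
```

```text
the job is handed in; nothing more can be done
None
```

Both bottles are in their bays. I pushed the broad one into the wide bay first, then the slim one into the narrow bay. Each slid low on its body against two partly open fingertips of a tilted hand, in two straight legs, and neither was lifted or gripped. The arm backed clear, and I handed the job in at about 29 s of the 64 s allowed.

| Bottle | Centre behind the hoop fronts | Off the bay's midline | Front face inside |
|---|---|---|---|
| Broad | 47 mm | under 1 mm | about 9 mm |
| Slim | 43 mm | under 1 mm | about 12 mm |

- **Bystanders:** the squat bottle measured the same before and after to within 0.1 mm. I checked the jar and tumbler only by eye in the pictures, and they look unmoved.
- **Forces:** the highest contact force I read at the end of a move was about 5 N.
- **Disagreements:** the two cameras differed by up to about 3 mm in bottle position. The side camera once read a 3 mm lean on the slim bottle, and 1 mm at the last check. The scene camera read almost none, so I put it down to the stand or the other bottles partly blocking the side view.
- **Joint limit:** joint 5 ran close to its range limit (−1.36 of −1.37) during the last push of the broad bottle. It did not pass it in any reading I took.

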